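Make up two deck-fitting kits

ROBOT

A 6-joint arm with a two-finger parallel gripper is mounted at the origin on the work surface. World frame = base frame: x ahead of the robot, y to its left, z up, the work surface at z = 0. Lengths are in mm, angles in rad, forces in N, time in s.
With the tool pointing down it reaches from about 425 to 1125 mm from the base axis. Payload 14.9 kg.
Tool frame: the origin (TCP) lies between the finger pads; the fingertips stand 25 mm ahead of it and the grasp point (between the pads) lies 6 mm ahead of it; z points along the fingers, y is the direction in which the jaws open and shut (so a half turn about z gives the same grasp; the last joint's range is limited). The gripper opens to 91 mm and grips with 3 to 60 N. Pads are 32 mm wide; open, the fingers measure 118 mm over their backs; the gripper's body (76 mm by 178 mm) begins 60 mm behind the grasp point.
Start: joints at [1.273, 0.379, 1.734, -0, 1.028, -0.033], TCP at [183.208, 675.613, 238.932] pointing down, gripper open.
Joint ranges: [-2.77, 2.77], [-0.74, 2.19], [0, 2.66], [-1.06, 4.2], [0.31, 2.87], [-3.08, 3.08]. Speed limits (rad/s): [1.89, 1.89, 2.39, 3.14, 3.14, 3.14].

INTERFACE

Orientations are given as a unit quaternion [w, x, y, z].
In Python, from plant import arm gives the robot as it stands. The module is installed in compiled form; this text tells all that it offers.
- The arm moves only by the tool move_arm, never from a script. Its argument "deltas" is a list of rows, each a list of 5 numbers: the finger opening in cm, from 0 to 9.12, then the shift along the world's x, y, z in cm, then the turn about the world's z in rad. A call has 1 to 20 rows; each row shifts and turns the pose as measured when the row begins; what a row does not reach is not made up. A row lasts 1/10 s, in which the tool goes at most 50 mm and 8.59 degrees, less where a joint would pass 70% of its speed; a pose out of reach is approached as far as the arm can. A call with a gripper value outside its range is refused whole. The fingers move at their own pace and stop on an object; the grip force is fixed at half the most. Time passes only in rows, so rows that do not move let the fingers close. It gives the time, the measured TCP pose, the force and the opening at its end, in the units of the state.
- arm.get_state(): the state, without advancing time (a new reading comes with each control period).
- arm.get_image(name): name is "side" or "top" or "wrist"; returns the picture (480x640x3 uint8, red, green, blue); there is no depth.
- arm.camera_params(name): a dict with "intrinsics" (3x3 intrinsics, pixels), "distortion" ([k1, k2, p1, p2, k3] as OpenCV has them; the pictures are not rectified), "rvec" (rotation vector, rad) and "tvec" (3), from world to camera coordinates, as OpenCV has them; the wrist camera has in their place "T_tool_cam" (4x4, takes a point from camera to tool coordinates, whose origin is the TCP and whose axes are the flange's). Camera axes: x right, y down, z forward; pixel columns grow to the right and rows downward; lengths in mm; the calibration is good to about 2 mm. A picture is of the moment at which its call begins: read the wrist's pose just before it. camera_params takes no time and is no camera call.
- arm.hand_in(): hands the job in, once; it reports no verdict.
Trained networks look in the newest picture that a camera, given by its name, has taken for a name from the list of things; names that differ only in an ending like _2 or _b are one class to them, and where a whole thing is asked for, a point or a joint stands for the part that bears it (a point fixed in the world has none). Each returns a list of dicts, best first, with "p" (0 to 1); they miss things now and then, are a little off and sometimes report something else, mostly with a low value. They report only what shows in the picture. A call takes as long as a camera call.
- arm.search_frame(camera, thing): "rect" ([centre column, centre row, width, height] in pixels, round what is visible of it).
- arm.spot_point(camera, thing): "centre" ([column, row] in pixels: a listed point, or the origin of a listed thing).
The state is a dict: "t": time; "joint_pos": joint angles; "qvel": joint speeds; "effort": joint torques, N m; "position": TCP position; "ee_rot": TCP orientation; "contact_force": force on the tool from outside, world axes, zero at the start; "moment": the same for the moment, N m; "gripper_width": opening from 0.0 (shut) to 1.0 (fully open).
Only numpy, scipy, OpenCV 4.12 (cv2) and the standard library are available. Lean on these libraries where they do the work, as an engineer would, in place of code of your own. Each camera call takes 0.05 s, during which the arm holds its last target. There are 200 camera calls.

TASK

Make up two kits from the fittings on the rigger's bench, one part to a bay, each set down flat and not dropped. The two-bay tray is for the aluminium bar: it gets the cam cleat with the steel fairlead over its cams, and the full paste syringe (plunger pulled out) lying down, without pushing the plunger in; leave the spent syringe where it lies. The three-bay tray is for the sheet lead: it gets the plain cam cleat, the pulley block on its side and the pad eye, standing on its base.

Things in the scene. Friction and masses are not known exactly. Their poses are not given: they have to be found in the camera images.
- tray_two: Shallow wooden kit tray with TWO long bays side by side, fixed. Outside 173 mm (its x) x 196 mm (its y) x 15 mm high; floor 3 mm thick, walls 3 mm thick, a 3 mm divider along y at x = 0, top at 13 mm. Bay centres at x = +42.5 and -42.5 mm, y = 0; each bay inside 82 mm (x) x 190 mm (y). Origin: centre of underside, z up.
- tray_three: Shallow wooden kit tray with THREE bays in a row, fixed. Outside 106 mm (its x) x 270 mm (its y) x 15 mm high; floor 3 mm thick, walls 3 mm thick, two 3 mm dividers along x, tops at 13 mm. Bay centres at x = 0, y = -89, 0 and +89 mm; each bay inside 100 mm (x) x 86 mm (y). Origin: centre of underside, z up.
- cleat_bail: Fairlead cam cleat: flat black base with rounded ends, 66 mm long (its x) x 30 mm wide (its y) x 10 mm thick; on it two dark toothed cams, 25 mm round, top at 23 mm, side by side along x with a rope gap between, steel screw heads to 26 mm. Origin: centre of underside, z up. Take it across the 30 mm width, low on the base. A bright steel strap 12 mm wide arches along x over the cams, top at 44 mm.
- cleat_plain: Plain cam cleat, nothing over its cams: flat black base with rounded ends, 66 mm long (its x) x 30 mm wide (its y) x 10 mm thick; on it two dark toothed cams, 25 mm round, top at 23 mm, side by side along x with a rope gap between, steel screw heads to 26 mm. Origin: centre of underside, z up. Take it across the 30 mm width, low on the base.
- block: Small pulley block lying on its side: two round black cheeks, 38 mm diameter, grey sheave between, 22 mm thick in all; 20 mm wide head with a small steel ring to +x, end at x = 47 mm. Origin: underside, below the sheave's centre; z up. Take it across the cheeks along its y (38 mm) at the origin.
- pad_eye: Stainless pad eye: base plate with rounded ends 60 mm (its x) x 30 mm (its y) x 5 mm, and a bow of 8 mm round bar standing on it in the x-z plane, legs at x = +-17 mm, top at 38 mm. Origin: centre of underside, z up. Take it by the bow, across the bar along y (8 mm), just above the base.
- syringe_full: FULL white paste syringe, plunger pulled out, about 163 mm long in all, lying on its side: barrel 20 mm diameter x 80 mm along its x, nozzle cap to +x (end at x = 62 mm), flange 34 mm wide, 19 mm high at x = -38 mm, plunger with 18 mm thumb disc to -x. Origin: on the barrel's axis at mid-barrel, 10 mm above its support. Take it across the barrel; may lie on either face.
- syringe_spent: SPENT white paste syringe, plunger pushed in, about 115 mm long in all, lying on its side: barrel 20 mm diameter x 80 mm along its x, nozzle cap to +x (end at x = 62 mm), flange 34 mm wide, 19 mm high at x = -38 mm, plunger with 18 mm thumb disc to -x. Origin: on the barrel's axis at mid-barrel, 10 mm above its support. Take it across the barrel; may lie on either face.
- plunger_full (a joint): How far the full syringe's plunger is drawn out, m: 0 = pushed home (thumb disc's end at x = -51 mm), 0.045 to 0.054 at the start (disc that much farther to -x). Slides against about 4 N of friction, stays where it is left.
- plunger_spent (a joint): The same for the spent syringe: 0 to 0.006 at the start.

How it is judged (in metres and radians):
At the end, for the whole second after the job is handed in: Two-bay tray: fairlead cleat and full syringe (plunger out over 36 mm), one per bay. Three-bay tray: plain cleat, block, pad eye, one per bay. All flat on the floors (within 0.1 rad), at rest; spent syringe on the bench within 30 mm of its start (z of cleat_bail in the frame of tray_two below 0.008 m and angle between each of cleat_bail, cleat_plain, block, pad_eye's own z axis and vertical below 0.1 rad and y of cleat_bail in the frame of tray_two between -0.085 and 0.085 m and z of syringe_full in the frame of tray_two between 0.009 and 0.018 m and angle between syringe_full's own x axis and vertical between 1.47 and 1.67 rad and y of syringe_full in the frame of tray_two between -0.06 and 0.06 m and ((x of cleat_bail in the frame of tray_two between 0.008 and 0.076 m and x of syringe_full in the frame of tray_two between -0.076 and -0.008 m) or (x of syringe_full in the frame of tray_two between 0.008 and 0.076 m and x of cleat_bail in the frame of tray_two between -0.076 and -0.008 m)) and value of joint plunger_full above 0.036 m and z of each of cleat_plain, block, pad_eye in the frame of tray_three below 0.008 m and x of cleat_plain in the frame of tray_three between -0.045 and 0.045 m and x of block in the frame of tray_three between -0.045 and 0.045 m and x of pad_eye in the frame of tray_three between -0.045 and 0.045 m and ((y of cleat_plain in the frame of tray_three between -0.127 and -0.051 m and y of block in the frame of tray_three between -0.038 and 0.038 m and y of pad_eye in the frame of tray_three between 0.051 and 0.127 m) or (y of cleat_plain in the frame of tray_three between -0.127 and -0.051 m and y of block in the frame of tray_three between 0.051 and 0.127 m and y of pad_eye in the frame of tray_three between -0.038 and 0.038 m) or (y of cleat_plain in the frame of tray_three between -0.038 and 0.038 m and y of block in the frame of tray_three between -0.127 and -0.051 m and y of pad_eye in the frame of tray_three between 0.051 and 0.127 m) or (y of cleat_plain in the frame of tray_three between -0.038 and 0.038 m and y of block in the frame of tray_three between 0.051 and 0.127 m and y of pad_eye in the frame of tray_three between -0.127 and -0.051 m) or (y of cleat_plain in the frame of tray_three between 0.051 and 0.127 m and y of block in the frame of tray_three between -0.127 and -0.051 m and y of pad_eye in the frame of tray_three between -0.038 and 0.038 m) or (y of cleat_plain in the frame of tray_three between 0.051 and 0.127 m and y of block in the frame of tray_three between -0.038 and 0.038 m and y of pad_eye in the frame of tray_three between -0.127 and -0.051 m)) and distance of syringe_spent from where it was at the start of the episode below 0.03 m and height (world z) of syringe_spent below 0.014 m and linear speed of each of cleat_bail, cleat_plain, block, pad_eye, syringe_full, syringe_spent below 0.02 m/s and angular speed of each of cleat_bail, cleat_plain, block, pad_eye, syringe_full, syringe_spent below 0.2 rad/s); the robot touches nothing.
It fails at once if the fairlead cleat is dropped: it falls free at more than 0.8 m/s (over 3 cm) (linear speed of cleat_bail above 0.8 m/s and contact force between cleat_bail and the fingers below 0.02 N).
It fails at once if the plain cleat is dropped: it falls free at more than 0.8 m/s (over 3 cm) (linear speed of cleat_plain above 0.8 m/s and contact force between cleat_plain and the fingers below 0.02 N).
It fails at once if the pulley block is dropped: it falls free at more than 0.8 m/s (over 3 cm) (linear speed of block above 0.8 m/s and contact force between block and the fingers below 0.02 N).
It fails at once if the pad eye is dropped: it falls free at more than 0.8 m/s (over 3 cm) (linear speed of pad_eye above 0.8 m/s and contact force between pad_eye and the fingers below 0.02 N).
It fails at once if the full syringe is dropped: it falls free at more than 0.8 m/s (over 3 cm) (linear speed of syringe_full above 0.8 m/s and contact force between syringe_full and the fingers below 0.02 N).
It also fails if it takes over 144 s, if anything falls off the work surface, if the arm or the gripper's body presses on something with over 40 N, if the wrist force passes 120 N, or if a joint passes its speed limit or range.

## Working session

There is one attempt and no reset: what is moved stays moved. The work goes in short steps, Python scripts to look and compute and a tool call to move; the robot and the scene stay as the last step left them, time stands still between calls to the robot, and variables do not carry over. Pictures are saved under pics/ and viewed, about 12 in all and at most 16, crops included, and the job is handed in when it is done.

Besides the shell and the picture viewer there is one more tool, called after "Call:" in YAML: its name, and indented under it one key for each argument. move_arm: Moves the arm, as the interface text tells. Its arguments: {"type":"object","properties":{"deltas":{"type":"array"}},"required":["deltas"]}

```bash
mkdir -p pics
cat > h.py <<'E'
import numpy as np, cv2
from plant import arm
def pix2world(cam,px,z):
    c=arm.camera_params(cam); K=np.array(c["intrinsics"],float); D=np.array(c["distortion"],float)
    u=cv2.undistortPoints(np.array([[px]],float),K,D)[0,0]; d=np.array([u[0],u[1],1.])
    if cam=="wrist":
        s=arm.get_state(); from scipy.spatial.transform import Rotation as R
        q=s["ee_rot"]; T=np.eye(4); T[:3,:3]=R.from_quat([q[1],q[2],q[3],q[0]]).as_matrix(); T[:3,3]=s["position"]
        T=T@np.array(c["T_tool_cam"]); o=T[:3,3]; d=T[:3,:3]@d
    else:
        Rm=cv2.Rodrigues(np.array(c["rvec"],float))[0]; o=-Rm.T@np.array(c["tvec"],float).ravel(); d=Rm.T@d
    return o+d*(z-o[2])/d[2]
def save(cam,name):
    im=arm.get_image(cam); cv2.imwrite(f"pics/{name}.png",cv2.cvtColor(im,cv2.COLOR_RGB2BGR)); return im
E
python3 - <<'E'
from h import *
save("top","top0"); save("side","side0")
print(arm.get_state())
for n,z in [("tray_two",0),("tray_three",0),("cleat_bail",0),("cleat_plain",0),("block",0),("pad_eye",0),("syringe_full",10),("syringe_spent",10)]:
    for r in arm.spot_point("top",n)[:3]: print(n,"pt",np.round(r["centre"],0),round(r["p"],2),np.round(pix2world("top",r["centre"],z)[:2],0))
    for r in arm.search_frame("top",n)[:3]: print(n,"rect",np.round(r["rect"],0),round(r["p"],2))
E
```

```text
{'t': 0.1, 'joint_pos': array([ 1.27272617e+00,  3.79329883e-01,  1.73473618e+00,  8.09764670e-06,
        1.02850174e+00, -3.32896711e-02]), 'qvel': array([-0.0008134 , -0.00165062, -0.00079298,  0.00130156, -0.00032397,
        0.00062713]), 'effort': array([ 9.82086094e-04, -7.65039110e+01, -4.35297668e+01,  6.52812375e-02,
        3.98088223e-02,  2.97669601e-05]), 'position': array([183.08566419, 675.28224176, 238.365349  ]), 'ee_rot': array([-8.38313831e-05,  1.32005903e-01,  9.91248810e-01, -4.80324394e-04]), 'contact_force': array([-0.57132161, -0.121442  , -0.41397579]), 'moment': array([ 0.04515202, -0.01722293,  0.01311125]), 'gripper_width': 1.0037861120652816}
tray_two pt [491. 309.] 0.71 [ 427. -291.]
tray_two rect [492. 310. 124. 119.] 0.89
tray_two rect [226. 152.   9.  28.] 0.51
tray_three rect [195. 292. 148.  56.] 0.97
cleat_bail pt [300. 183.] 0.58 [665.  83.]
cleat_bail rect [302. 182.  19.  37.] 0.61
cleat_plain pt [304. 299.] 0.84 [436.  66.]
block pt [381. 193.] 0.97 [648. -79.]
block rect [375. 194.  30.  20.] 0.73
block rect [224. 154.  14.  27.] 0.67
pad_eye pt [468. 195.] 0.71 [ 650. -250.]
pad_eye rect [465. 195.  22.  27.] 0.87
syringe_full pt [214. 189.] 0.86 [646. 250.]
syringe_full pt [379. 195.] 0.15 [643. -74.]
syringe_full rect [215. 181.  27.  82.] 0.73
syringe_full rect [305. 296.  24.  30.] 0.73
syringe_spent pt [374. 297.] 0.69 [443. -67.]
syringe_spent rect [374. 300.  19.  60.] 0.8
```

View pics/top0.png

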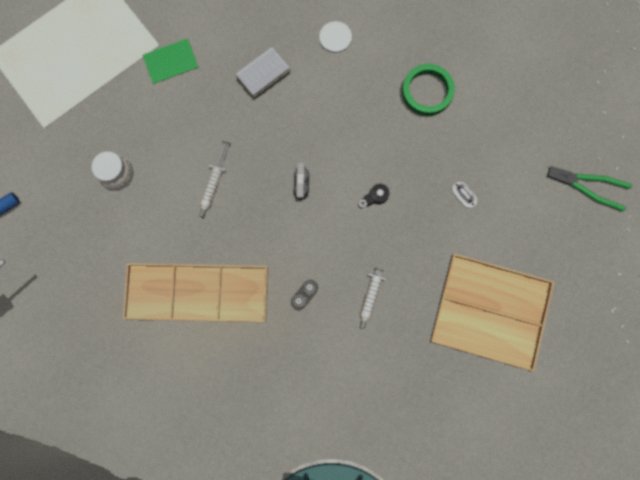

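View pics/side0.png

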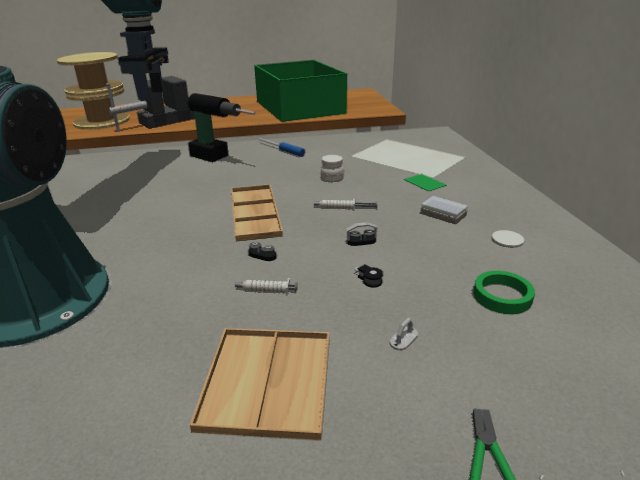

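The top view shows every part. Tray_three is at (195,292), tray_two at (492,310), the full syringe at (214,185) and the spent one at (373,298). Bail cleat is at (301,182), plain cleat (305,295), block (378,194) and pad eye (465,194). Next I measure tray poses and coarse orientations.

Run:
```python
from h import *
im=cv2.imread("pics/top0.png"); hsv=cv2.cvtColor(im,cv2.COLOR_BGR2HSV)
m=cv2.inRange(hsv,(8,70,60),(28,255,255)); m=cv2.morphologyEx(m,cv2.MORPH_CLOSE,np.ones((5,5)))
for c in cv2.findContours(m,cv2.RETR_EXTERNAL,cv2.CHAIN_APPROX_NONE)[0]:
    if cv2.contourArea(c)<1500: continue
    w=np.array([pix2world("top",p,14)[:2] for p in c[:,0].astype(float)],np.float32)
    print("tray",cv2.minAreaRect(w))
print(arm.camera_params("wrist"), [ -cv2.Rodrigues(np.array(arm.camera_params(c)["rvec"]))[0].T@np.array(arm.camera_params(c)["tvec"]).ravel() for c in("top","side")])
tiles=[cv2.resize(im[y-30:y+30,x-30:x+30] if 1 else 0,(264,264),interpolation=cv2.INTER_CUBIC) for x,y in [(301,182),(305,295),(378,194),(465,194),(216,180),(373,298)]]
cv2.imwrite("pics/mont.png",np.vstack([np.hstack(tiles[:3]),np.hstack(tiles[3:])]))
```

```text
tray ((442.396240234375, 273.6722412109375), (106.27592468261719, 271.1890563964844), 0.46324482560157776)
tray ((422.1072998046875, -289.81317138671875), (198.30950927734375, 174.31576538085938), 75.41315460205078)
{'intrinsics': array([[431.39504905,   0.        , 320.42135396],
       [  0.        , 431.39504905, 236.34180936],
       [  0.        ,   0.        ,   1.        ]]), 'distortion': array([-0.08218148,  0.        ,  0.        ,  0.        ,  0.        ]), 'T_tool_cam': array([[ 9.77162230e-05, -9.72220822e-01, -2.34065511e-01,
         6.54150724e+01],
       [ 9.99999989e-01,  6.93905428e-05,  1.29251384e-04,
         7.57031131e-01],
       [-1.09418954e-04, -2.34065521e-01,  9.72220818e-01,
        -1.45539771e+02],
       [ 0.00000000e+00,  0.00000000e+00,  0.00000000e+00,
         1.00000000e+00]])} [array([ 357.08671752,    2.50157037, 1163.39530012]), array([ 412.47085511, -810.37904352,  532.69753573])]
```

View pics/mont.png

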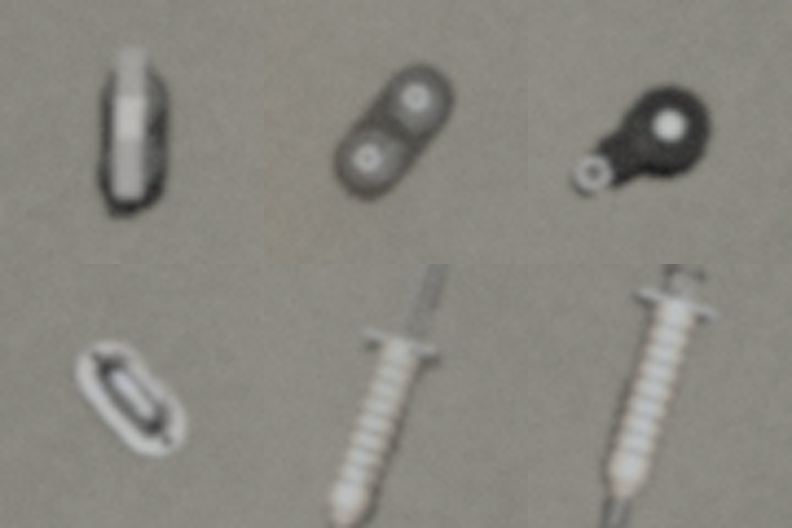

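Tray poses are clear and their sizes match. The crops give coarse yaws: bail about 0°, plain about −38°, block about 121°, pad eye about 47°, full syringe about 163°. I move to hover over the full syringe.

Call:
move_arm:
  deltas:
    - [9.1,3.6,-3.3,0,0]
    - [9.1,3.6,-3.3,0,0]
    - [9.1,3.6,-3.3,0,0]
    - [9.1,3.6,-3.3,0,0]
    - [9.1,3.6,-3.3,0,0]
    - [9.1,3.6,-3.3,0,0]
    - [9.1,3.6,-3.3,0,0]
    - [9.1,3.6,-3.3,0,0]
    - [9.1,3.6,-3.3,0,0]
    - [9.1,3.6,-3.3,0,0]
    - [9.1,3.6,-3.3,0,0]
    - [9.1,3.6,-3.3,0,0]
    - [9.1,3.6,-3.3,0,0]
    - [9.1,0,0,0,0]

```text
t: 2.3
position: [661.0, 232.8, 241.3]
ee_rot: [0.002, 0.13, 0.992, 0.002]
contact_force: [-0.2, -0.2, 0.3]
gripper_width: 0.998
```

```bash
cat >> h.py <<'E'
def look(name,things,z=0,thr=22):
    """wrist picture; network points; foreground blobs (difference from the bench) as world minAreaRects"""
    im=save("wrist",name); s=arm.get_state()
    jy=np.degrees(2*np.arctan2(s["ee_rot"][2],s["ee_rot"][1]))-90
    print("TCP",np.round(s["position"],1),"jaw yaw",round((jy+90)%180-90,1))
    for n in things:
        for r in arm.spot_point("wrist",n)[:2]: print(n,np.round(r["centre"]),round(r["p"],2),np.round(pix2world("wrist",r["centre"],z),1))
    lab=cv2.cvtColor(cv2.GaussianBlur(im,(5,5),0),cv2.COLOR_RGB2LAB).astype(float)
    m=(np.linalg.norm(lab-np.median(lab.reshape(-1,3),0),axis=2)>thr).astype(np.uint8)
    for c in cv2.findContours(cv2.morphologyEx(m,cv2.MORPH_CLOSE,np.ones((5,5))),cv2.RETR_EXTERNAL,cv2.CHAIN_APPROX_NONE)[0]:
        if cv2.contourArea(c)<300: continue
        w=np.array([pix2world("wrist",p,z)[:2] for p in c[::2,0].astype(float)],np.float32)
        r=cv2.minAreaRect(w); b=cv2.boxPoints(r); e=b[1]-b[0]; f=b[2]-b[1]; l=e if np.hypot(*e)>np.hypot(*f) else f
        print("blob px",np.round(c[:,0].mean(0)),"ctr",np.round(r[0],1),"size",np.round(r[1],1),"long yaw",round(np.degrees(np.arctan2(l[1],l[0])),1))
E
python3 -c "
from h import *
look('w1',['syringe_full','cleat_bail'],10)"
```

```text
TCP [659.3 234.3 241. ] jaw yaw 75.1
syringe_full [342. 192.] 0.96 [649.1 259.9  10. ]
cleat_bail [163. 252.] 0.81 [660.  89.  10.]Traceback (most recent call last):
  File "<string>", line 3, in <module>
    look('w1',['syringe_full','cleat_bail'],10)
    ~~~~^^^^^^^^^^^^^^^^^^^^^^^^^^^^^^^^^^^^^^^
  File "h.py", line 26, in look
    w=np.array([pix2world("wrist",p,z)[:2] for p in c[::2,0].astype(float)],np.float32)
                ~~~~~~~~~^^^^^^^^^^^^^
  File "h.py", line 7, in pix2world
    s=arm.get_state(); from scipy.spatial.transform import Rotation as R
ValueError: time passes only in moves, steps and waits
```

View pics/w1.png

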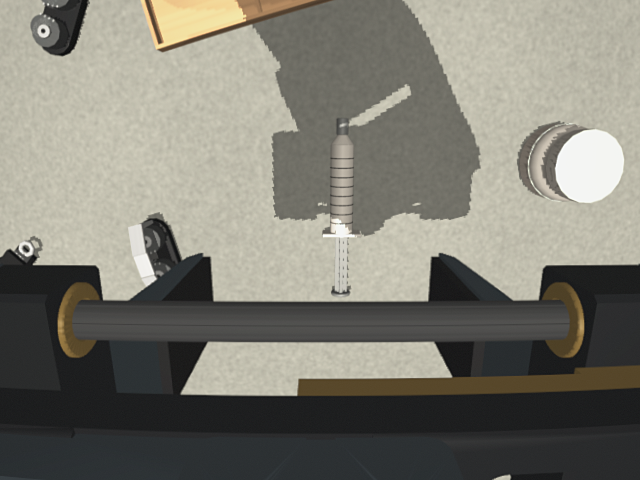

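The wrist view shows the full syringe upright at column 342, with the nozzle at row 120 and the disc at row 293. The bail cleat is at (155,250). I convert these pixels.

```bash
python3 - <<'E'
s=open('h.py').read()
s=s.replace('s=arm.get_state(); from scipy','s=ST if ST else arm.get_state(); from scipy').replace('import numpy','ST=None\nimport numpy',1)
i=s.index('    lab=cv2'); s=s[:i]
s=s.replace('    im=save("wrist",name); s=arm.get_state()','    global ST\n    s=ST=arm.get_state(); im=save("wrist",name)\n    import pickle; pickle.dump(dict(s),open(f"pics/{name}.pkl","wb"))')
s+='''def load(name):
    global ST
    import pickle; ST=pickle.load(open(f"pics/{name}.pkl","rb"))
'''
open('h.py','w').write(s)
E
python3 - <<'E'
import h; from h import *
s=arm.get_state(); h.ST=s
print(s["position"])
for p in [(343,122),(342,192),(341.5,233),(341,293)]: print(pix2world("wrist",p,10).round(1))
a=pix2world("wrist",(343,122),10)-pix2world("wrist",(341,293),10); print(np.hypot(*a[:2]),np.degrees(np.arctan2(a[1],a[0])))
print("bail base ends z=0..10",pix2world("wrist",(158,216),5).round(1),pix2world("wrist",(175,280),5).round(1))
E
```

```text
[657.17775873 236.45642889 240.85583705]
[590.7 275.7  10. ]
[648.5 260.2  10. ]
[684.2 250.8  10. ]
[739.6 236.4  10. ]
153.96194577169027 165.2195694373143
bail base ends z=0..10 [627.4  93.7   5. ] [689.4  88.4   5. ]
```

Call:
move_arm:
  deltas:
    - [5,-0.9,2.4,-3,0]
    - [5,0,0,-4,0]
    - [5,0,0,-4,0]
    - [5,0,0,0,0]
    - [5,0,0,0,0]
    - [5,0,0,0,0]

```text
t: 3.05
position: [643.8, 268.3, 132.8]
ee_rot: [0.003, 0.125, 0.992, 0.003]
contact_force: [0.0, -0.3, 0.7]
gripper_width: 0.553
```

Run:
```python
from h import *
for i in range(3):
    print(arm.get_state()["position"]); arm.spot_point("wrist","syringe_full")
look('w2',['syringe_full'],10)
```

```text
[643.75258234 268.25777869 132.78162069]
[644.23502305 268.39106631 133.38169231]
[644.57057322 268.18006398 133.4556868 ]
TCP [644.6 268.  133.3] jaw yaw 75.6
syringe_full [305. 250.] 0.82 [651.5 258.   10. ]
```

Call:
move_arm:
  deltas:
    - [5,0.5,-0.9,0,0]
    - [5,0,0,0,0]
    - [5,0,0,-4,0]
    - [5,0,0,-3.5,0]
    - [5,0,0,0,0]
    - [5,0,0,0,0]

```text
t: 3.9
position: [652.7, 257.0, 59.7]
ee_rot: [0.006, 0.126, 0.992, 0.005]
contact_force: [0.9, -0.2, 1.0]
gripper_width: 0.548
```

Call:
move_arm:
  deltas:
    - [5,-0.2,0.1,-2,0]
    - [5,0,0,0,0]
    - [5,0,0,-1,0]
    - [5,0,0,0,0]
    - [5,0,0,0,0]

```text
t: 4.4
position: [652.8, 258.8, 32.1]
ee_rot: [0.008, 0.126, 0.992, 0.006]
contact_force: [0.5, -0.7, 0.1]
gripper_width: 0.548
```

Call:
move_arm:
  deltas:
    - [5,-0.2,0,-0.4,0]
    - [5,0,0,0,0]
    - [0,0,0,0,0]
    - [0,0,0,0,0]
    - [0,0,0,0,0]
    - [0,0,0,0,0]
    - [0,0,0,0,0]
    - [0,0,0,0,0]

```text
t: 5.2
position: [651.2, 259.0, 28.9]
ee_rot: [0.008, 0.126, 0.992, 0.006]
contact_force: [-0.1, 0.3, -0.5]
gripper_width: 0.21
```

Call:
move_arm:
  deltas:
    - [0,0,0,3,0]
    - [0,0,0,5,0]
    - [0,0,0,4,0]
    - [0,-1.5,-4.4,0,-0.13]
    - [0,-1.5,-4.4,0,-0.13]
    - [0,-1.5,-4.4,0,-0.13]
    - [0,-1.5,-4.4,0,-0.13]
    - [0,-1.5,-4.4,0,-0.13]
    - [0,-1.5,-4.4,0,-0.13]
    - [0,-1.5,-4.4,0,-0.13]
    - [0,-1.5,-4.4,0,-0.13]
    - [0,-1.5,-4.4,0,-0.13]
    - [0,-1.5,-4.4,0,-0.13]
    - [0,-1.5,-4.4,0,-0.13]
    - [0,0,0,0,0]
    - [0,0,0,0,0]
    - [0,0,0,0,0]

```text
t: 6.9
position: [477.3, -241.5, 156.0]
ee_rot: [0.014, 0.764, 0.645, -0.0]
contact_force: [0.1, 0.3, -0.6]
gripper_width: 0.212
```

```bash
python3 -c "
from h import *
look('w3',['tray_two','syringe_full'],14)"
```

```text
TCP [ 477.3 -241.5  156. ] jaw yaw -9.7
syringe_full [322. 298.] 0.66 [ 472.5 -292.8   14. ]
```

View pics/w3.png

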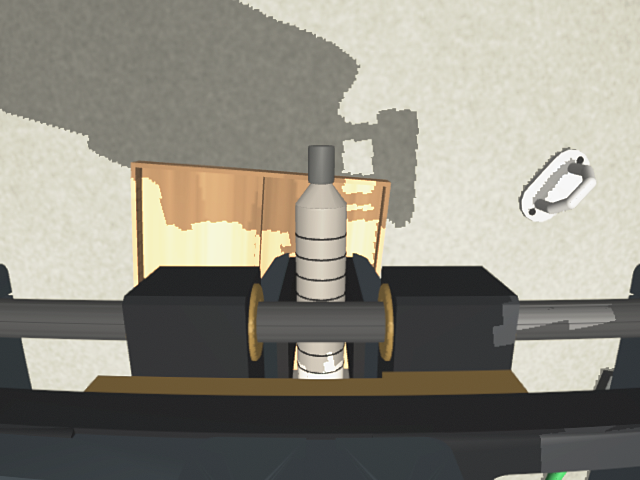

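The syringe is held over the right-hand bay. The tray's far edge runs from (133,163) to (390,182), with the divider at (264,176). The pad eye is at the right.

```bash
python3 -c "
from h import *
load('w3')
for p in [(133,163),(264,176),(390,182)]: print(pix2world('wrist',p,14).round(1))
for p in [(527,215),(584,155),(575,192)]: print('pad',pix2world('wrist',p,5).round(1))"
```

```text
[ 365.6 -176.5   14. ]
[ 449.6 -200.5   14. ]
[ 531.6 -218.7   14. ]
pad [ 628.4 -260.2    5. ]
pad [ 673.  -223.8    5. ]
pad [ 665.3 -249.4    5. ]
```

Call:
move_arm:
  deltas:
    - [0,-0.9,-4,-3,-0.085]
    - [0,0,0,0,0]
    - [0,0,0,-2,0]
    - [0,0,0,0,0]
    - [0,0,0,0,0]

```text
t: 7.55
position: [471.3, -278.5, 105.8]
ee_rot: [0.015, 0.789, 0.614, -0.0]
contact_force: [0.7, -0.2, -0.2]
gripper_width: 0.211
```

Call:
move_arm:
  deltas:
    - [0,-0.2,-0.2,-3,0]
    - [0,0,0,-2.5,0]
    - [0,0,0,0,0]
    - [0,0,0,-1,0]
    - [0,0,0,0,0]
    - [0,0,0,0,0]

```text
t: 8.15
position: [473.8, -280.0, 45.7]
ee_rot: [0.019, 0.787, 0.617, 0.001]
contact_force: [-0.4, -0.1, -0.4]
gripper_width: 0.215
```

Call:
move_arm:
  deltas:
    - [0,-0.5,0,-0.8,0]
    - [0,0,0,0,0]
    - [0,0,0,-0.3,0]
    - [0,0,0,0,0]
    - [0,0,0,0,0]

```text
t: 8.65
position: [469.1, -280.5, 35.6]
ee_rot: [0.02, 0.787, 0.617, 0.001]
contact_force: [-0.4, -0.0, -0.6]
gripper_width: 0.215
```

Call:
move_arm:
  deltas:
    - [0,0,0,-0.3,0]
    - [0,0,0,0,0]
    - [0,0,0,0,0]

```text
t: 8.95
position: [469.3, -280.7, 32.5]
ee_rot: [0.02, 0.787, 0.617, 0.001]
contact_force: [-0.0, -0.1, -0.6]
gripper_width: 0.214
```

Call:
move_arm:
  deltas:
    - [0,0,0,-0.1,0]
    - [0,0,0,0,0]
    - [2.6,0,0,0,0]
    - [3.4,0,0,0,0]
    - [3.4,0,0,0,0]
    - [3.4,0,0,0,0]
    - [3.4,0,0,3,0]
    - [3.4,0,0,5,0]
    - [3.4,0,0,5,0]
    - [3.4,0,0,0,0]

```text
t: 9.95
position: [468.1, -279.9, 164.9]
ee_rot: [0.018, 0.787, 0.617, 0.001]
contact_force: [0.8, -0.3, -1.0]
gripper_width: 0.375
```

```bash
python3 -c "
from h import *
print(arm.get_state()['ee_rot'])
save('top','top1')
for n,z in [('syringe_full',13),('pad_eye',0),('tray_two',0)]:
  for r in arm.spot_point('top',n)[:2]: print(n,r['p'],r['centre'],pix2world('top',r['centre'],z).round(1))"
```

```text
[0.01815053 0.78709759 0.61656071 0.00091194]
syringe_full 0.52 [487.1, 285.6] [ 470.3 -281.3   13. ]
pad_eye 0.78 [463.4, 197.0] [ 645.3 -240.7    0. ]
tray_two 0.85 [488.0, 312.0] [ 421.2 -285.4    0. ]
```

Call:
move_arm:
  deltas:
    - [5,3.8,0.3,0.8,-0.135]
    - [5,3.8,0.3,0.8,-0.135]
    - [5,3.8,0.3,0.8,-0.135]
    - [5,3.8,0.3,0.8,-0.135]
    - [5,0,0,0,0]
    - [5,0,0,0,0]
    - [5,0,0,0,0]

```text
t: 10.85
position: [616.2, -262.2, 176.8]
ee_rot: [0.004, 0.927, 0.375, -0.01]
contact_force: [-0.5, -0.2, 0.3]
gripper_width: 0.551
```

```bash
python3 -c "
from h import *
look('w4',['pad_eye'],0)"
```

```text
TCP [ 616.2 -262.2  176.8] jaw yaw -46.0
pad_eye [337. 167.] 0.56 [ 652.  -244.5    0. ]
```

View pics/w4.png

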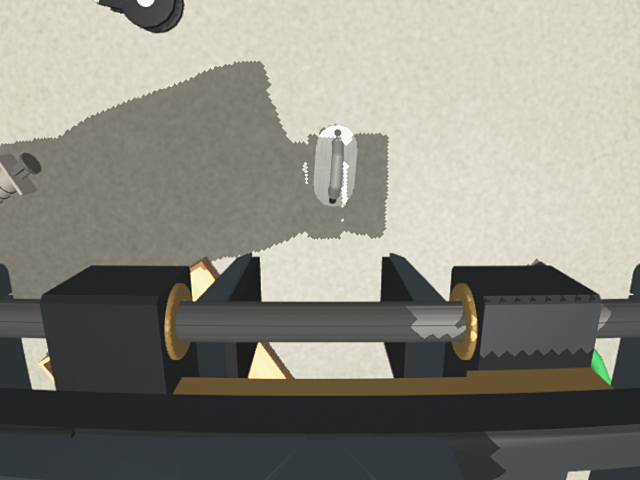

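The pad eye is nearly upright in the picture: base from (336,125) to (335,208), bolt holes at (338,133) and (333,201).

```bash
python3 -c "
from h import *
load('w4')
P=[pix2world('wrist',p,5) for p in [(338,133),(333,201),(336,125),(334,208),(314,170),(357,170)]]
for p in P: print(p.round(1))
for a,b in((0,1),(2,3)):
  d=P[a]-P[b]; print(np.hypot(d[0],d[1]),np.degrees(np.arctan2(d[1],d[0])),(P[a]+P[b])/2)
print(arm.get_state()['position'])"
```

```text
[ 669.7 -227.5    5. ]
[ 632.  -259.5    5. ]
[ 672.7 -222.6    5. ]
[ 628.7 -263.7    5. ]
[ 638.7 -233.5    5. ]
[ 660.5 -256.     5. ]
49.48194690688498 40.260810448585424 [ 650.85106218 -243.50353638    5.        ]
60.26568032541759 43.08258164494921 [ 650.72408936 -243.14479316    5.        ]
[ 615.84121209 -262.2942851   177.13233745]
```

Call:
move_arm:
  deltas:
    - [5,3.5,1.9,0,-0.04]
    - [5,0,0,-4,0]
    - [5,0,0,-4,0]
    - [5,0,0,-2,0]
    - [5,0,0,0,0]
    - [5,0,0,0,0]

```text
t: 11.55
position: [648.2, -244.3, 74.9]
ee_rot: [0.004, 0.935, 0.355, -0.01]
contact_force: [0.9, -0.7, 0.6]
gripper_width: 0.547
```

Call:
move_arm:
  deltas:
    - [5,0.2,0.1,-2.5,0]
    - [5,0,0,-1,0]
    - [5,0,0,0,0]
    - [5,0,0,-0.2,0]
    - [5,0,0,0,0]

```text
t: 12.05
position: [652.2, -245.2, 43.8]
ee_rot: [0.006, 0.935, 0.355, -0.007]
contact_force: [0.5, -0.4, 0.1]
gripper_width: 0.55
```

Call:
move_arm:
  deltas:
    - [5,-0.1,0.1,-0.9,0]
    - [5,0,0,0,0]
    - [5,0,0,0,0]
    - [0,0,0,0,0]
    - [0,0,0,0,0]
    - [0,0,0,0,0]
    - [0,0,0,0,0]
    - [0,0,0,0,0]
    - [0,0,0,0,0]

```text
t: 12.95
position: [652.1, -244.5, 36.2]
ee_rot: [0.007, 0.935, 0.355, -0.006]
contact_force: [-0.1, -0.2, -0.8]
gripper_width: 0.081
```

Call:
move_arm:
  deltas:
    - [0,0,0,3,0]
    - [0,0,0,5,0]
    - [0,0,0,3,0]
    - [0,-1.5,4.3,0,0.06]
    - [0,-1.5,4.3,0,0.06]
    - [0,-1.5,4.3,0,0.06]
    - [0,-1.5,4.3,0,0.06]
    - [0,-1.5,4.3,0,0.06]
    - [0,-1.5,4.3,0,0.06]
    - [0,-1.5,4.3,0,0.06]
    - [0,-1.5,4.3,0,0.06]
    - [0,-1.5,4.3,0,0.06]
    - [0,-1.5,4.3,0,0.06]
    - [0,-1.5,4.3,0,0.06]
    - [0,-1.5,4.3,0,0.06]
    - [0,-1.4,4.2,0,0.06]
    - [0,-1.2,3.5,0,0.06]
    - [0,0,0,0,0]
    - [0,0,0,0,0]
    - [0,0,0,0,0]

```text
t: 14.95
position: [433.3, 369.1, 151.8]
ee_rot: [0.01, 0.697, 0.717, 0.0]
contact_force: [0.1, 0.2, -1.5]
gripper_width: 0.081
```

```bash
python3 -c "
from h import *
look('w5',['tray_three'],0)"
```

```text
TCP [433.3 369.1 151.8] jaw yaw 1.6
tray_three [325. 350.] 0.8 [441.7 271.9   0. ]
```

View pics/w5.png

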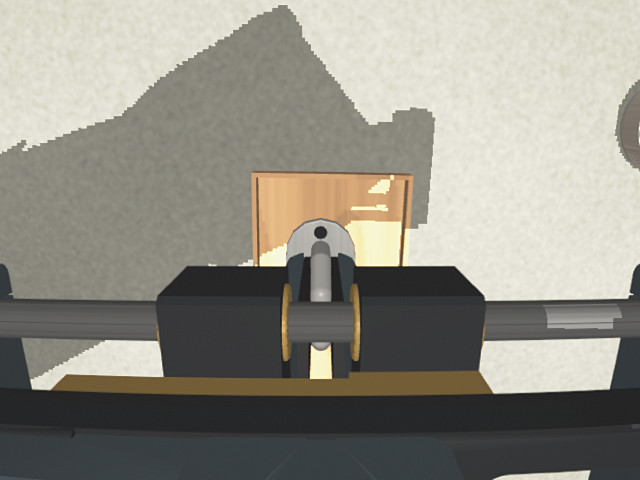

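The pad eye is held over the far bay of tray_three, whose end wall is at row 174 between columns 252 and 412. I lower it.

Call:
move_arm:
  deltas:
    - [0,0.8,-0.6,-4,0]
    - [0,0,0,-4,0]
    - [0,0,0,-1,0]
    - [0,0,0,0,0]
    - [0,0,0,0,0]

```text
t: 15.55
position: [445.0, 359.8, 62.2]
ee_rot: [0.01, 0.7, 0.714, 0.002]
contact_force: [-0.1, 0.9, -0.5]
gripper_width: 0.079
```

```bash
python3 -c "
from h import *
load('w5')
for p in [(252,173),(412,176)]: print(pix2world('wrist',p,14).round(1))"
```

```text
[389.8 406.7  14. ]
[494.7 407.6  14. ]
```

Call:
move_arm:
  deltas:
    - [0,-0.2,0.1,-1.6,0]
    - [0,0,0,0,0]
    - [0,0,0,-0.4,0]
    - [0,0,0,0,0]
    - [0,0,0,0,0]

```text
t: 16.05
position: [444.6, 362.3, 44.7]
ee_rot: [0.011, 0.7, 0.714, 0.005]
contact_force: [-0.7, -0.6, -0.7]
gripper_width: 0.08
```

Call:
move_arm:
  deltas:
    - [0,0,0,-0.5,0]
    - [0,0,0,0,0]
    - [0,0,0,0,0]
    - [0,0,0,-0.1,0]
    - [0,0,0,0,0]

```text
t: 16.55
position: [445.3, 362.9, 39.3]
ee_rot: [0.011, 0.7, 0.714, 0.005]
contact_force: [-1.3, -1.0, 3.3]
gripper_width: 0.078
```

Call:
move_arm:
  deltas:
    - [1.5,0,0,0,0]
    - [2.5,0,0,0,0]
    - [2.5,0,0,0,0]
    - [2.5,0,0,3,0]
    - [2.5,0,0,5,0]
    - [5,0,0,5,0]
    - [5,0.3,-4.4,0,0.128]
    - [5,0.3,-4.4,0,0.128]
    - [5,0.3,-4.4,0,0.128]
    - [5,0.3,-4.4,0,0.128]
    - [5,0.3,-4.4,0,0.128]
    - [5,0.3,-4.4,0,0.128]
    - [5,0.3,-4.4,0,0.128]
    - [5,0,0,0,0]
    - [5,0,0,0,0]
    - [5,0,0,0,0]

```text
t: 18.15
position: [465.5, 56.9, 175.8]
ee_rot: [0.01, 0.321, 0.947, 0.012]
contact_force: [-0.2, 0.9, 0.5]
gripper_width: 0.55
```

```bash
python3 -c "
from h import *
look('w6',['cleat_plain','cleat_bail'],0)
arm.get_image('top')
for n in ('pad_eye','block','cleat_bail','cleat_plain'):
  for r in arm.spot_point('top',n)[:2]: print(n,r['p'],r['centre'],pix2world('top',r['centre'],3).round(1))"
```

```text
TCP [465.5  56.9 175.8] jaw yaw 52.5
cleat_plain [308. 189.] 0.91 [445.5  67.9   0. ]
pad_eye 0.63 [152.7, 291.9] [441.2 358.3   3. ]
pad_eye 0.46 [196.9, 293.6] [440.4 272.6   3. ]
block 0.84 [379.3, 194.6] [645.1 -74.7   3. ]
cleat_bail 0.6 [300.0, 184.3] [661.9  82.4   3. ]
```

View pics/w6.png

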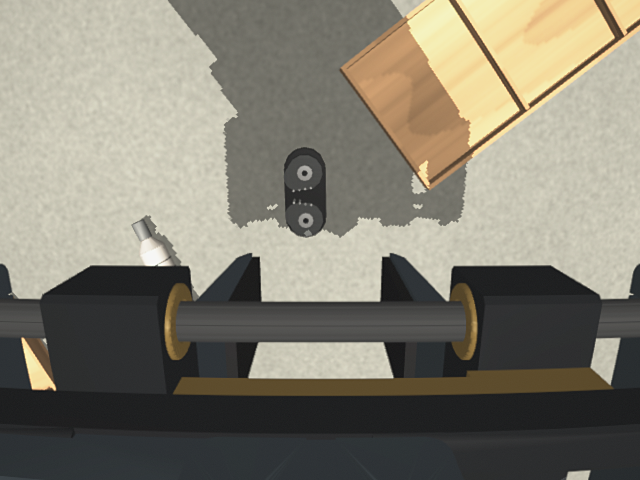

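```bash
python3 -c "
from h import *
load('w6')
P=[pix2world('wrist',p,26) for p in [(305,174),(306,221)]]
d=P[0]-P[1]; print(np.hypot(*d[:2]),np.degrees(np.arctan2(d[1],d[0])),(P[0]+P[1])/2)
for p in [(285,195),(326,195)]: print(pix2world('wrist',p,8).round(1))
for p in [(350,70),(430,188)]: print(pix2world('wrist',p,14).round(1))
print(arm.get_state()['position'])"
```

```text
32.69924039197377 143.25166023889582 [446.22492658  65.15116846  26.        ]
[437.7  52.8   8. ]
[456.   76.4   8. ]
[397.  141.5  14. ]
[497.  139.4  14. ]
[465.5051801   56.98548073 175.74476693]
```

Call:
move_arm:
  deltas:
    - [6,-1.9,0.8,-2,0.01]
    - [6,0,0,-4,0]
    - [6,0,0,-4,0]
    - [6,0,0,0,0]
    - [6,0,0,0,0]

```text
t: 19.05
position: [447.4, 66.3, 75.2]
ee_rot: [0.012, 0.315, 0.949, 0.013]
contact_force: [0.9, 0.4, 1.1]
gripper_width: 0.661
```

Call:
move_arm:
  deltas:
    - [6,-0.1,-0.1,-3,0]
    - [6,0,0,-0.8,0]
    - [6,0,0,0,0]
    - [6,0,0,-0.3,0]
    - [6,0,0,0,0]

```text
t: 19.55
position: [451.6, 65.9, 40.9]
ee_rot: [0.016, 0.315, 0.949, 0.014]
contact_force: [-0.2, -0.6, -0.9]
gripper_width: 0.654
```

Call:
move_arm:
  deltas:
    - [6,-0.5,-0.1,-0.8,0]
    - [6,0,0,0,0]
    - [6,0,0,-0.3,0]
    - [6,0,0,0,0]
    - [6,0,0,0,0]

```text
t: 20.05
position: [447.1, 64.9, 30.8]
ee_rot: [0.017, 0.315, 0.949, 0.015]
contact_force: [0.2, 0.4, 0.1]
gripper_width: 0.66
```

Call:
move_arm:
  deltas:
    - [6,0,0,-0.25,0]
    - [6,0,0,0,0]
    - [6,0,0,0,0]
    - [0,0,0,0,0]
    - [0,0,0,0,0]
    - [0,0,0,0,0]
    - [0,0,0,0,0]
    - [0,0,0,0,0]
    - [0,0,0,0,0]

```text
t: 20.95
position: [447.1, 64.9, 28.1]
ee_rot: [0.017, 0.315, 0.949, 0.015]
contact_force: [0.3, -0.1, -0.2]
gripper_width: 0.323
```

Call:
move_arm:
  deltas:
    - [0,0,0,2,0]
    - [0,0,0,4,0]
    - [0,0,0,2,0]
    - [0,-0.1,2.4,0,0.13]
    - [0,-0.1,2.4,0,0.13]
    - [0,-0.1,2.4,0,0.13]
    - [0,-0.1,2.4,0,0.13]
    - [0,-0.1,2.4,0,0.13]
    - [0,0,0,0,0]
    - [0,0,0,0,0]
    - [0,0,0,0,0]

```text
t: 22.05
position: [440.6, 188.6, 111.5]
ee_rot: [0.012, -0.015, 1.0, 0.019]
contact_force: [-0.7, 0.2, -1.8]
gripper_width: 0.329
```

Call:
move_arm:
  deltas:
    - [0,0.1,-0.2,-3,0]
    - [0,0,0,-2.5,0]
    - [0,0,0,0,0]
    - [0,0,0,-0.8,0]
    - [0,0,0,0,0]
    - [0,0,0,0,0]

```text
t: 22.65
position: [443.1, 183.8, 49.0]
ee_rot: [0.013, -0.01, 1.0, 0.02]
contact_force: [0.8, 0.8, -1.2]
gripper_width: 0.323
```

Call:
move_arm:
  deltas:
    - [0,0,0.2,-1,0]
    - [0,0,0,0,0]
    - [0,0,0,-0.3,0]
    - [0,0,0,0,0]
    - [0,0,0,0,0]

```text
t: 23.15
position: [444.1, 186.4, 36.5]
ee_rot: [0.014, -0.01, 1.0, 0.02]
contact_force: [0.3, -0.1, -1.1]
gripper_width: 0.326
```

Call:
move_arm:
  deltas:
    - [0,0,0,-0.4,0]
    - [0,0,0,0,0]
    - [0,0,0,0,0]
    - [0,0,0,-0.1,0]
    - [0,0,0,0,0]

```text
t: 23.65
position: [444.2, 186.5, 31.3]
ee_rot: [0.014, -0.01, 1.0, 0.02]
contact_force: [0.4, -0.2, -0.0]
gripper_width: 0.32
```

Call:
move_arm:
  deltas:
    - [3.8,0,0,0,0]
    - [4.2,0,0,0,0]
    - [4.2,0,0,0,0]
    - [4.2,0,0,3,0]
    - [4.2,0,0,5,0]
    - [5,0,0,5,0]
    - [5,4.2,-1.6,0.5,-0.02]
    - [5,4.2,-1.6,0.5,-0.02]
    - [5,4.2,-1.6,0.5,-0.02]
    - [5,4.2,-1.6,0.5,-0.02]
    - [5,4.2,-1.6,0.5,-0.02]
    - [5,4.2,-1.6,0.5,-0.02]
    - [5,0,0,0,0]
    - [5,0,0,0,0]
    - [5,0,0,0,0]

```text
t: 25.15
position: [704.1, 84.8, 202.3]
ee_rot: [0.019, 0.051, 0.998, 0.019]
contact_force: [-0.4, 0.0, -0.1]
gripper_width: 0.548
```

```bash
python3 -c "
from h import *
look('w7',['cleat_bail','block'],0)"
```

```text
TCP [704.1  84.8 202.3] jaw yaw 84.1
cleat_bail [293. 159.] 0.71 [664.9  75.9   0. ]
block [102. 156.] 0.9 [645.2 -74.3   0. ]
```

View pics/w7.png

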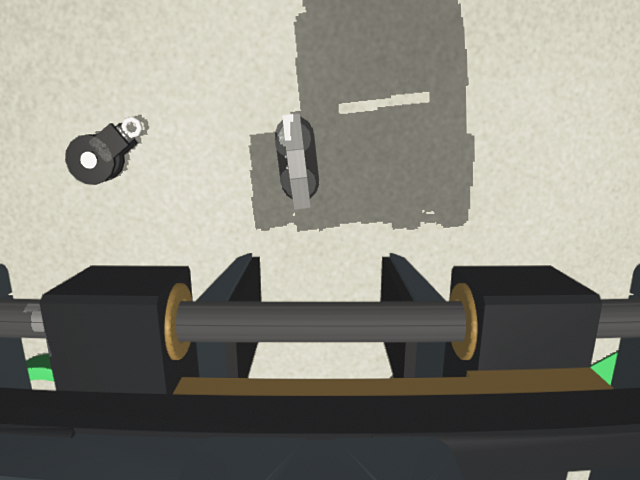

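The bail cleat is tilted slightly, its base midline running from (295,129) to (300,187). The block's cheek centre is at (89,160) and its ring at (132,128).

```bash
python3 -c "
from h import *
load('w7')
def ax(a,b,za,zb):
  A=pix2world('wrist',a,za);B=pix2world('wrist',b,zb);d=A-B;print(A.round(1),B.round(1),((A+B)/2).round(1),np.hypot(*d[:2]).round(1),np.degrees(np.arctan2(d[1],d[0])).round(1))
ax((295,129),(300,187),6,6); ax((276,128),(281,188),6,6); ax((314,130),(319,185),6,6); ax((293,113),(300,202),6,6); ax((289,122),(302,203),30,30)
ax((132,128),(89,160),11,22)
print(arm.get_state()['position'])"
```

```text
[642.   80.4   6. ] [687.   79.1   6. ] [664.5  79.8   6. ] 45.0 178.4
[639.7  66.1   6. ] [686.1  64.1   6. ] [662.9  65.1   6. ] 46.5 177.6
[644.3  94.8   6. ] [687.   94.3   6. ] [665.7  94.5   6. ] 42.8 179.3
[630.   80.3   6. ] [699.   77.8   6. ] [664.5  79.    6. ] 69.0 177.9
[636.1  77.2  30. ] [695.3  79.8  30. ] [665.7  78.5  30. ] 59.2 -177.5
[627.2 -41.7  11. ] [646.3 -74.6  22. ] [636.8 -58.2  16.5] 38.1 120.2
[703.77757285  85.17069004 202.37636349]
```

Call:
move_arm:
  deltas:
    - [6,-3.9,-0.5,-3,0.077]
    - [6,0,0,-4,0]
    - [6,0,0,-4,0]
    - [6,0,0,-1,0]
    - [6,0,0,0,0]
    - [6,0,0,0,0]

```text
t: 25.9
position: [661.6, 82.5, 83.3]
ee_rot: [0.02, 0.009, 1.0, 0.02]
contact_force: [-0.1, 0.7, 0.5]
gripper_width: 0.657
```

Call:
move_arm:
  deltas:
    - [6,0.1,-0.3,-3,0]
    - [6,0,0,-1.3,0]
    - [6,0,0,0,0]
    - [6,0,0,-0.3,0]
    - [6,0,0,0,0]
    - [6,0,0,0,0]

```text
t: 26.5
position: [668.4, 80.5, 45.6]
ee_rot: [0.026, 0.009, 0.999, 0.021]
contact_force: [-0.2, -0.5, 0.3]
gripper_width: 0.66
```

Call:
move_arm:
  deltas:
    - [6,-0.3,-0.1,-0.7,0]
    - [6,0,0,-0.3,0]
    - [6,0,0,0,0]
    - [6,0,0,-0.3,0]
    - [6,0,0,0,0]
    - [6,0,0,0,0]

```text
t: 27.1
position: [665.5, 79.5, 32.5]
ee_rot: [0.026, 0.009, 0.999, 0.021]
contact_force: [-0.1, -0.0, -0.2]
gripper_width: 0.66
```

Call:
move_arm:
  deltas:
    - [6,0,0,-0.35,0]
    - [6,0,0,0,0]
    - [6,0,0,0,0]
    - [0,0,0,0,0]
    - [0,0,0,0,0]
    - [0,0,0,0,0]
    - [0,0,0,0,0]
    - [0,0,0,0,0]
    - [0,0,0,0,0]

```text
t: 28.0
position: [665.6, 79.5, 28.9]
ee_rot: [0.026, 0.009, 0.999, 0.021]
contact_force: [-0.5, 0.1, -0.6]
gripper_width: 0.32
```

Call:
move_arm:
  deltas:
    - [0,0,0,2,0]
    - [0,0,0,4,0]
    - [0,0,0,4,0]
    - [0,-2,-2.55,0,-0.129]
    - [0,-2,-2.55,0,-0.129]
    - [0,-2,-2.55,0,-0.129]
    - [0,-2,-2.55,0,-0.129]
    - [0,-2,-2.55,0,-0.129]
    - [0,-2,-2.55,0,-0.129]
    - [0,-2,-2.55,0,-0.129]
    - [0,-2,-2.55,0,-0.129]
    - [0,-2,-2.55,0,-0.129]
    - [0,-2,-2.55,0,-0.129]
    - [0,-2,-2.55,0,-0.129]
    - [0,-2,-2.55,0,-0.129]
    - [0,-2,-2.55,0,-0.129]
    - [0,-2,-2.55,0,-0.129]
    - [0,0,0,0,0]
    - [0,0,0,0,0]
    - [0,0,0,0,0]

```text
t: 30.0
position: [372.8, -288.6, 133.9]
ee_rot: [0.035, 0.812, 0.583, -0.009]
contact_force: [-0.9, 1.1, -1.4]
gripper_width: 0.323
```

```bash
python3 -c "
from h import *
look('w8',['cleat_bail','syringe_full','tray_two'],14)"
```

```text
TCP [ 372.8 -288.6  133.9] jaw yaw -18.6
cleat_bail [320. 286.] 0.56 [ 365.7 -326.6   14. ]
syringe_full [455. 169.] 0.71 [ 469.5 -280.7   14. ]
tray_two [384. 201.] 0.64 [ 421.8 -285.8   14. ]
```

View pics/w8.png

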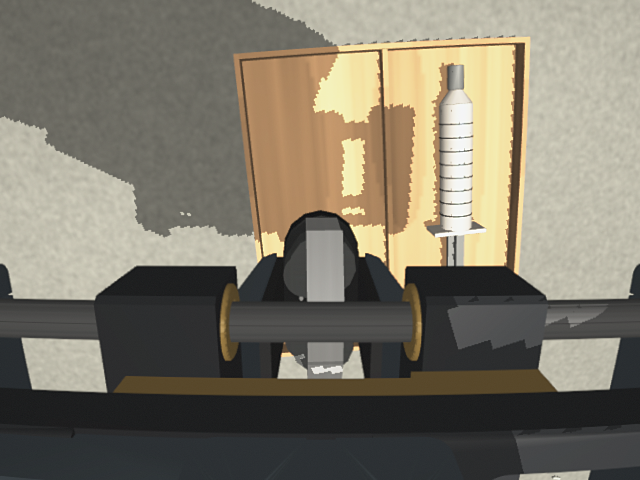

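The syringe lies well in the right bay and the bail cleat is held flat over the left bay. I align it and lower it.

Call:
move_arm:
  deltas:
    - [0,0.9,0.8,-3,0.07]
    - [0,0,0,0,0]
    - [0,0,0,-3,0]
    - [0,0,0,-0.5,0]
    - [0,0,0,0,0]
    - [0,0,0,0,0]

```text
t: 30.8
position: [384.7, -280.4, 71.1]
ee_rot: [0.036, 0.79, 0.612, -0.007]
contact_force: [-0.1, 0.3, -0.7]
gripper_width: 0.322
```

Call:
move_arm:
  deltas:
    - [0,-0.3,0,-2,0]
    - [0,0,0,0,0]
    - [0,0,0,-0.8,0]
    - [0,0,0,0,0]
    - [0,0,0,0,0]

```text
t: 31.3
position: [384.4, -282.7, 47.8]
ee_rot: [0.04, 0.79, 0.611, -0.006]
contact_force: [-0.2, 0.2, -0.9]
gripper_width: 0.324
```

Call:
move_arm:
  deltas:
    - [0,-0.2,0.1,-0.8,0]
    - [0,0,0,0,0]
    - [0,0,0,-0.3,0]
    - [0,0,0,0,0]
    - [0,0,0,0,0]

```text
t: 31.8
position: [382.6, -281.8, 36.7]
ee_rot: [0.04, 0.79, 0.611, -0.006]
contact_force: [-0.4, -0.1, -1.1]
gripper_width: 0.326
```

Call:
move_arm:
  deltas:
    - [0,0,0,-0.35,0]
    - [0,0,0,0,0]
    - [0,0,0,-0.1,0]
    - [0,0,0,0,0]
    - [0,0,0,0,0]

```text
t: 32.3
position: [382.7, -281.9, 32.0]
ee_rot: [0.04, 0.79, 0.611, -0.006]
contact_force: [-0.2, 0.6, 2.3]
gripper_width: 0.323
```

Call:
move_arm:
  deltas:
    - [3.6,0,0,0,0]
    - [4,0,0,0,0]
    - [4,0,0,0,0]
    - [4,0,0,2,0]
    - [4,0,0,5,0]
    - [6,0,0,5,0]
    - [6,4,2.5,0.5,0.11]
    - [6,4,2.5,0.5,0.11]
    - [6,4,2.5,0.5,0.11]
    - [6,4,2.5,0.5,0.11]
    - [6,4,2.5,0.5,0.11]
    - [6,4,2.5,0.5,0.11]
    - [6,3.6,2.2,0.5,0.11]
    - [6,0,0,0,0]
    - [6,0,0,0,0]
    - [6,0,0,0,0]

```text
t: 33.9
position: [668.2, -100.6, 195.7]
ee_rot: [0.042, 0.491, 0.87, 0.011]
contact_force: [-0.6, -0.2, -0.2]
gripper_width: 0.653
```

```bash
python3 -c "
from h import *
look('w9',['block'],0)
print(arm.get_state()['ee_rot'])"
```

```text
TCP [ 668.2 -100.6  195.7] jaw yaw 31.2
block [297. 159.] 0.93 [645.4 -74.4   0. ]
[0.04184885 0.49089959 0.87014366 0.01078339]
```

View pics/w9.png

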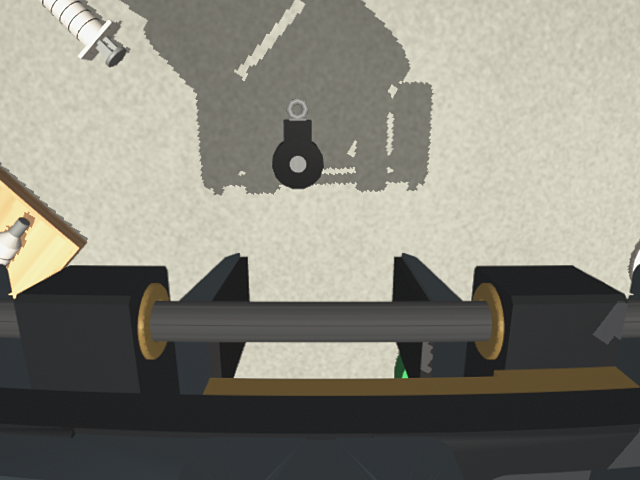

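Call:
move_arm:
  deltas:
    - [6.5,-2.3,2.6,-2,0]
    - [6.5,0,0,-4,0]
    - [6.5,0,0,-4,0]
    - [6.5,0,0,-1,0]
    - [6.5,0,0,0,0]
    - [6.5,0,0,0,0]

```text
t: 34.6
position: [641.9, -78.0, 86.2]
ee_rot: [0.043, 0.494, 0.868, 0.011]
contact_force: [0.5, -0.1, 0.1]
gripper_width: 0.709
```

Call:
move_arm:
  deltas:
    - [6.5,0.2,0.3,-2.5,0]
    - [6.5,0,0,-1.5,0]
    - [6.5,0,0,0,0]
    - [6.5,0,0,-0.3,0]
    - [6.5,0,0,0,0]
    - [6.5,0,0,0,0]

```text
t: 35.2
position: [648.6, -76.8, 50.3]
ee_rot: [0.048, 0.495, 0.868, 0.013]
contact_force: [1.1, 0.4, 0.3]
gripper_width: 0.711
```

Call:
move_arm:
  deltas:
    - [6.5,-0.4,0.2,-0.9,0]
    - [6.5,0,0,-0.4,0]
    - [6.5,0,0,0,0]
    - [6.5,0,0,-0.4,0]
    - [6.5,0,0,0,0]
    - [6.5,0,0,0,0]

```text
t: 35.8
position: [644.5, -74.6, 32.6]
ee_rot: [0.049, 0.495, 0.868, 0.013]
contact_force: [0.2, 0.5, 0.1]
gripper_width: 0.71
```

Call:
move_arm:
  deltas:
    - [6.5,0,0,-0.25,0]
    - [6.5,0,0,0,0]
    - [6.5,0,0,0,0]
    - [0,0,0,0,0]
    - [0,0,0,0,0]
    - [0,0,0,0,0]
    - [0,0,0,0,0]
    - [0,0,0,0,0]
    - [0,0,0,0,0]

```text
t: 36.7
position: [644.9, -74.7, 30.4]
ee_rot: [0.049, 0.495, 0.868, 0.013]
contact_force: [0.3, 0.1, 0.0]
gripper_width: 0.398
```

Call:
move_arm:
  deltas:
    - [0,0,0,2,0]
    - [0,0,0,4,0]
    - [0,0,0,4,0]
    - [0,-2.2,3.6,0,-0.058]
    - [0,-2.2,3.6,0,-0.058]
    - [0,-2.2,3.6,0,-0.058]
    - [0,-2.2,3.6,0,-0.058]
    - [0,-2.2,3.6,0,-0.058]
    - [0,-2.2,3.6,0,-0.058]
    - [0,-2.2,3.6,0,-0.058]
    - [0,-2.2,3.6,0,-0.058]
    - [0,-2.2,3.6,0,-0.058]
    - [0,0,0,0,0]
    - [0,0,0,0,0]
    - [0,0,0,0,0]

```text
t: 38.2
position: [437.7, 259.0, 135.2]
ee_rot: [0.052, 0.71, 0.702, 0.001]
contact_force: [-0.6, -0.3, -0.6]
gripper_width: 0.401
```

```bash
python3 -c "
from h import *
look('w10',['block','pad_eye','cleat_plain'],3)"
```

```text
TCP [437.7 259.  135.2] jaw yaw -0.6
block [318. 286.] 0.64 [445.6 212.4   3. ]
pad_eye [317.  52.] 0.97 [446.7 363.    3. ]
```

View pics/w10.png

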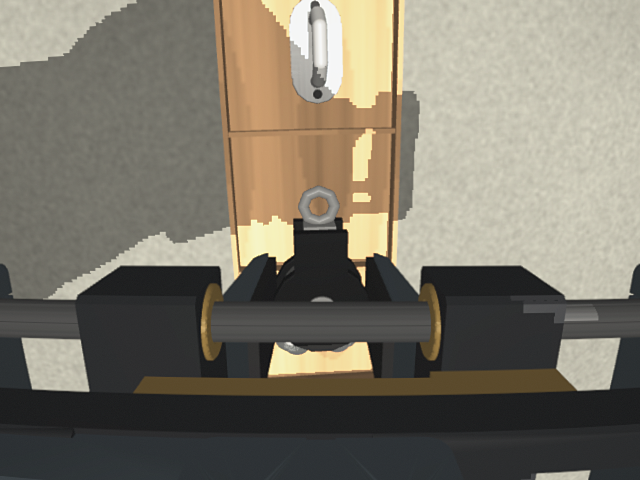

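The pad eye stands in the far bay at (317,52). The block is held level over the middle bay, whose divider is at row 131. I lower it.

Call:
move_arm:
  deltas:
    - [0,0.3,0.2,-3,0]
    - [0,0,0,0,0]
    - [0,0,0,-3,0]
    - [0,0,0,0,0]
    - [0,0,0,-0.5,0]
    - [0,0,0,0,0]
    - [0,0,0,0,0]

```text
t: 39.1
position: [444.9, 259.3, 74.1]
ee_rot: [0.053, 0.712, 0.7, 0.003]
contact_force: [0.1, 0.2, -0.3]
gripper_width: 0.404
```

Call:
move_arm:
  deltas:
    - [0,-0.4,0.1,-2,0]
    - [0,0,0,0,0]
    - [0,0,0,-0.8,0]
    - [0,0,0,0,0]
    - [0,0,0,0,0]

```text
t: 39.6
position: [443.3, 261.6, 49.8]
ee_rot: [0.054, 0.712, 0.7, 0.006]
contact_force: [0.2, 0.4, -1.1]
gripper_width: 0.401
```

Call:
move_arm:
  deltas:
    - [0,-0.2,0,-0.8,0]
    - [0,0,0,0,0]
    - [0,0,0,-0.3,0]
    - [0,0,0,0,0]
    - [0,0,0,0,0]

```text
t: 40.1
position: [441.6, 261.7, 38.5]
ee_rot: [0.054, 0.712, 0.7, 0.006]
contact_force: [0.1, 0.0, -0.7]
gripper_width: 0.402
```

Call:
move_arm:
  deltas:
    - [0,0,0,-0.3,0]
    - [0,0,0,0,0]
    - [0,0,0,-0.15,0]
    - [0,0,0,0,0]
    - [0,0,0,0,0]

```text
t: 40.6
position: [441.7, 261.8, 33.8]
ee_rot: [0.054, 0.712, 0.7, 0.006]
contact_force: [0.0, 0.2, -1.1]
gripper_width: 0.397
```

Call:
move_arm:
  deltas:
    - [0,0,0,-0.15,0]
    - [0,0,0,0,0]
    - [0,0,0,0,0]

```text
t: 40.9
position: [441.9, 261.9, 33.3]
ee_rot: [0.054, 0.712, 0.7, 0.006]
contact_force: [-0.6, 0.4, 0.4]
gripper_width: 0.399
```

Call:
move_arm:
  deltas:
    - [4.6,0,0,0,0]
    - [5.2,0,0,0,0]
    - [5.2,0,0,0,0]
    - [5.2,0,0,2,0]
    - [5.2,0,0,5,0]
    - [5.2,0,0,5,0]
    - [5.2,0.5,-4.5,1,0]
    - [5.2,0.5,-4.5,1,0]
    - [5.2,0.5,-4.5,1,0]
    - [5.2,0,0,0,0]
    - [5.2,0,0,0,0]
    - [5.2,0,0,0,0]

```text
t: 42.1
position: [457.2, 122.8, 189.4]
ee_rot: [0.055, 0.711, 0.7, 0.007]
contact_force: [-0.6, 0.1, 0.6]
gripper_width: 0.57
```

Run:
```python
from h import *
look('w11',['block','pad_eye','cleat_plain'],3)
s=save('side','side2'); t=save('top','top2')
c=lambda im,y0,y1,x0,x1: cv2.resize(cv2.cvtColor(im[y0:y1,x0:x1],cv2.COLOR_RGB2BGR),(400,300),interpolation=cv2.INTER_CUBIC)
w=cv2.imread('pics/w11.png')
cv2.imwrite('pics/m2.png',np.vstack([np.hstack([cv2.resize(w,(400,300)),c(s,170,260,200,320)]),np.hstack([c(s,310,445,185,345),c(t,240,380,420,570)])]))
c3=np.array([442.4,273.7]);c2=np.array([422.5,-290]);a=np.radians(-14.5)
for n,z in [('cleat_bail',3),('cleat_plain',3),('block',3),('pad_eye',3),('syringe_full',13),('syringe_spent',10)]:
  for r in arm.spot_point('top',n)[:1]:
    p=pix2world('top',r['centre'],z)[:2]; R=np.array([[np.cos(a),np.sin(a)],[-np.sin(a),np.cos(a)]])
    print(n,round(r['p'],2),p.round(1),"t2",(R@(p-c2)).round(0),"t3",(p-c3).round(0))
```

```text
TCP [457.2 122.8 189.4] jaw yaw -0.9
block [272.   9.] 0.96 [442.5 262.3   3. ]
cleat_plain [282. 119.] 0.73 [446.4 186.9   3. ]
cleat_bail 0.9 [ 380.3 -281.1] t2 [-43.  -2.] t3 [ -62. -555.]
pad_eye 0.71 [446.2 360.8] t2 [-140.  636.] t3 [ 4. 87.]
syringe_full 0.66 [ 468.8 -284.5] t2 [43. 17.] t3 [  26. -558.]
syringe_spent 0.84 [454.2 -66.1] t2 [-25. 225.] t3 [  12. -340.]
```

View pics/m2.png

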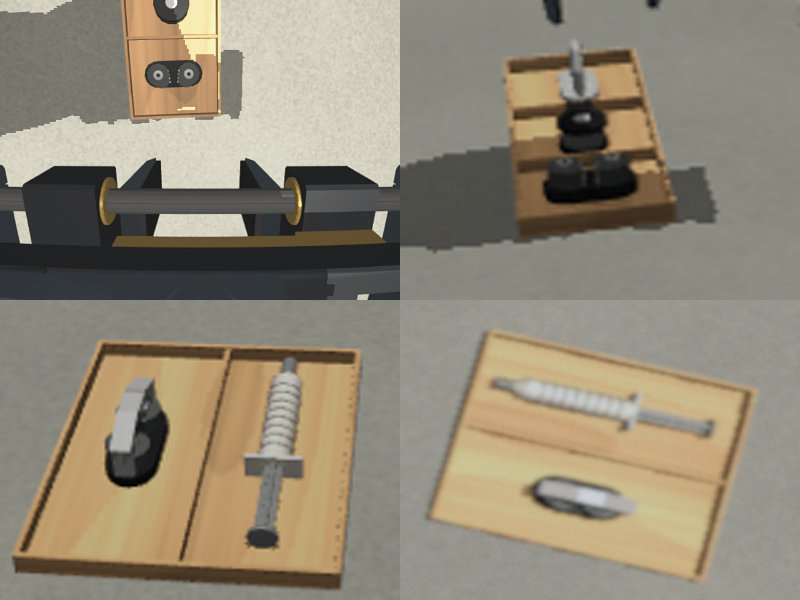

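All five parts sit flat in their bays with the plunger still out. One last check before handing in: the network placed the spent syringe 11 mm from its first reading, so I compare the pixels directly.

Run:
```python
from h import *
a,b=[cv2.cvtColor(cv2.imread(f'pics/top{i}.png'),cv2.COLOR_BGR2GRAY) for i in (0,2)]
t=a[262:335,352:396]; r=cv2.matchTemplate(b[240:355,330:420],t,cv2.TM_CCOEFF_NORMED); _,v,_,l=cv2.minMaxLoc(r)
d=(l[0]+330-352,l[1]+240-262); print("spent syringe shift px",d,"score",v)
if max(map(abs,d))<=1 and v>.85: print(arm.hand_in())
```

```text
spent syringe shift px (0, 0) score 0.9921865463256836
the job is handed in; nothing more can be done
None
```

I made up both kits and handed the job in at about 42 s of the 144 s allowed; the hand-in gives no verdict.

- **Two-bay tray:** The fairlead cleat is in one bay at about (−43, −2) mm in the tray's frame. The full syringe lies in the other at about (+43, +17) mm. The pictures show its plunger drawn out by roughly 43 mm, against the 36 mm needed.
- **Three-bay tray:** The plain cleat, the block and the pad eye (standing on its base) have one bay each, within a few mm of where I aimed. Each looked flat in the last pictures.
- **Handling:** Every part was lowered to within a millimetre or so of the tray floor, or to light contact, before release. The gripper was clear of everything at the end.

**Checks that disagreed:**
- The network placed the spent syringe 11 mm from its first reading. Matching its image before and after showed no shift (score 0.99), so I took that as network noise.
- In the last top view I have no position from the network for the plain cleat or the block. I confirmed those two with the wrist camera instead.
- The tool's tilt crept up to about 0.1 rad over the run, because each row starts from the measured pose. I saw no effect on the parts after release.

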